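# Park a photometer's sprung sample carriage in its reading position

## Robot

A 6-joint arm with a two-finger parallel gripper is mounted at the origin on the work surface. World frame = base frame: x ahead of the robot, y to its left, z up, the work surface at z = 0. Lengths are in m, angles in rad, forces in N, time in s.
With the tool pointing down it reaches from about 0.35 to 0.775 m from the base axis. Payload 5.5 kg.
Tool frame: the origin (TCP) lies at the very end of the fingers, on their centre line; the grasp point (between the pads) lies env.grasp_offset behind it (env.grasp_offset is the distance from the TCP to the grasp point, in m); x points along the fingers, y is the direction in which the jaws open and shut, and the axes are right-handed (so a half turn about x gives the same grasp; the last joint's range is limited). The gripper opens to 85 mm and grips with 20 to 120 N. Pads are 22 mm wide; open, the fingers measure 114 mm over their backs; the gripper's body (76 mm by 85 mm) begins 54 mm behind the grasp point. The pads swing forward as they close: fully open they stand 13 mm farther back than shut.
Start: joints at [1.114, 0.313, 0.046, 1.304, 0, 1.431], TCP at [0.179, 0.546, 0.231] pointing down, gripper open.
Joint ranges: [-2.76, 2.76], [-0.86, 1.69], [-1.03, 1.26], [-2.2, 2.34], [-1.47, 1.5], [-3.14, 3.14]. Speed limits (rad/s): [2.57, 2.57, 3.14, 3.14, 3.14, 3.14].

## Interface

Orientations are given as a unit quaternion [w, x, y, z].
In Python, from workcell import get_state, viewer, job, env gives the robot as it stands.
- The arm moves only by the tool send_rows, never from a script. Its argument "plan" is a list of rows, each a list of 6 numbers: the shift along the tool's x, y, z in mm, then the turn, a rotation vector about the tool's x, y, z in degrees. A call has exactly 10 rows; each row is the pose to reach, as a shift and turn from the pose commanded when the call began, along the tool's axes at that moment; what a row does not reach only later rows make up. A row lasts 1/8 s, in which the tool goes at most 62.5 mm and 10.7 degrees, less where a joint would pass 70% of its speed; a pose out of reach is approached as far as the arm can. A call with a gripper value outside its range is refused whole. "claw" is the finger opening in mm, from 0 to 85.4, set as the call begins (left out, the last holds). The fingers move at their own pace and stop on an object; "newtons" is the grip in N (left out, the last holds). Time passes only in rows, so rows that repeat a pose let the fingers close, or fill a call up. It gives the time, the measured TCP pose, the force and the opening at its end, in the units of the state.
- get_state(): the state, without advancing time (a new reading comes with each control period).
- viewer.read_camera(name): name is "scene" or "top" or "wrist"; returns a dict with "frame" (384x512x3 uint8, blue, green, red), "mtx" (3x3 intrinsics, pixels), "rvec" (rotation vector, rad) and "tvec" (3), from world to camera coordinates, as OpenCV has them. Camera axes: x right, y down, z forward; pixel columns grow to the right and rows downward; lengths in m; the calibration is good to about 2 mm. The wrist camera is an equidistant fisheye: a pixel r from the principal point sees the ray r / f radians off the axis. A picture is of the moment at which its call begins. There is no depth.
- job.hand_in(): hands the job in, once; it reports no verdict.
The state is a dict: "clock": time; "joint_pos": joint angles; "qvel": joint speeds; "tau": joint torques, N m; "tcp_pos": TCP position; "orientation": TCP orientation; "wrist_force": force on the tool from outside, world axes, zero at the start; "ft_torque": the same for the moment, N m; "finger_gap": finger opening in m.
Only numpy, scipy, OpenCV 4.12 (cv2) and the standard library are available. Lean on these libraries where they do the work, as an engineer would, in place of code of your own. Each camera call takes 0.05 s, during which the arm holds its last target.

## Task

Bring the sample into the photometer's beam: push the sprung sample carriage by its upright push plate all the way in to its end stop, then back off so that it springs back and is caught by the stop pin in its middle (reading) position. Once it is latched there and you are clear of it, press the round read key on the key box fully down and let it up again. Do not touch the cuvette, and leave the two bottles and the beaker standing where they are.

Things in the scene. Friction and masses are not known exactly. Their poses are not given: they have to be found in the camera images.
- photometer: Fixed photometer on a grey base plate 12 mm high. Origin on the bench, under the carriage's centre line; z up, x = direction of pushing in. Base x -85..145, y -65..65 mm. Steel rails at y +-34, 28 mm high. Two white heads (44 x 24 mm, 74 high) at x -2, y +-53: the beam crosses between them. A dark bridge (24 x 102 mm, 48 high) at x 75 guides the stop pin.
- carriage (a joint): How far the aluminium sample carriage is pushed in, m: 0 = fully out (start), 0.045 = end stop, about 0.028 = latched (reading). A spring drives it back: about 2.5 N at 0, 5 N at 0.028, 7 N at the stop. Once past 0.028 the stop pin drops into its slot and, let go, it comes back only to about 0.028; let go before that, it returns to 0. It slides only.
- push_face (a point): Centre of the outer (robot-side) face of the carriage's upright aluminium push plate, 60 wide x 60 high x 8 mm thick, from 14 to 74 mm above the bench (this point 44 mm). Moves with the carriage; its x axis is the push direction. At the start at x -95, y 0 mm of the photometer, 10 mm outside its base. The space on its robot side is free.
- stop_pin (a joint): How far the stop pin has dropped, in m: 0 = raised, riding on the carriage; 0.009 = dropped into the carriage's slot. It works by itself (spring and weight) and need not be touched.
- pin_top (a point): Top of the stop pin's steel head (18 mm across), on the bridge at x = 75, y = 0 mm of the photometer; 68 mm above the bench when raised, 59 mm when dropped.
- cuvette_center (a point): Centre of the loose closed glass cuvette (12.5 x 12.5 x 47 mm, white cap) standing upright in the black 30 x 30 mm well on the carriage (24 mm deep, 1.5 mm play each side). 49.5 mm above the bench; 65 mm beyond the push face. Rides along; not to be touched.
- keybox: Fixed white key box, 80 (x) x 100 (y) x 40 mm high. Origin at the centre of its underside, on the bench, z up.
- readkey_top (a point): Centre of the top of the round grey read key, 28 mm across, in a black collar 44 mm across on the key box (12 mm from the box's centre towards its -x side). The key's top is 62 mm above the bench at rest, 10 mm above the collar. Moves with the key.
- readkey (a joint): How far the read key is pressed straight down, in m: 0 = up, 0.006 = fully down. Sprung: about 1.5 N to start it, 5 N fully down; comes up by itself.
- amber_bottle: Loose amber glass bottle with black cap, 64 mm across, 150 mm high; origin at the centre of its underside. Leave alone.
- white_bottle: Loose white plastic bottle, 60 mm across, 130 mm high; origin at the centre of its underside. Leave alone.
- beaker: Loose open glass beaker, 72 mm across, 90 mm high; origin at the centre of its underside. Leave alone.

How it is judged:
On the way, in this order (a step that is already met when the one before it is completed fails the run):
1. the carriage is pushed in to its end stop (within 4 mm) (value of joint carriage above 0.041 m), for 0.05 s.
2. the carriage has come back to its middle position, is held there by the dropped stop pin and is no longer touched (value of joint carriage between 0.025 and 0.031 m and value of joint stop_pin above 0.006 m and contact force between the fingers and carriage below 0.2 N and velocity of joint carriage between -0.01 and 0.01 m/s), for 0.2 s.
3. the read key is pressed down (at least 4.5 of its 6 mm) (value of joint readkey above 0.0045 m), for 0.05 s.
At the end, for the whole second after the job is handed in: The carriage rests 25 to 31 mm in with the stop pin dropped (over 6 mm), the read key is up again (within 1.5 mm), the cuvette still stands in its well, and the bottles and the beaker stand upright within 20 mm of where they were (value of joint carriage between 0.025 and 0.031 m and value of joint stop_pin above 0.006 m and velocity of joint carriage between -0.01 and 0.01 m/s and value of joint readkey below 0.0015 m and z of cuvette_center in the frame of photometer below 0.056 m and angle between cuvette_center's own z axis and vertical below 0.25 rad and angle between each of amber_bottle, white_bottle, beaker's own z axis and vertical below 0.15 rad and distance of each of amber_bottle, white_bottle, beaker from where it was at the start of the episode below 0.02 m); the robot touches nothing.
It fails at once if the cuvette is touched by the robot (contact force between any of the fingers, the arm and cuvette above 0.3 N).
It fails at once if the cuvette is lifted out of its well (z of cuvette_center in the frame of photometer above 0.06 m).
It fails at once if a bottle or the beaker is moved more than 20 mm or tipped (distance of any of amber_bottle, white_bottle, beaker from where it was at the start of the episode above 0.02 m or angle between any of amber_bottle, white_bottle, beaker's own z axis and vertical above 0.25 rad).
It also fails if it takes over 45 s, if anything falls off the work surface, if the arm or the gripper's body presses on something with over 40 N, if the wrist force passes 120 N, or if a joint passes its speed limit or range.

## Working session

There is one attempt and no reset: what is moved stays moved. The work goes in short steps, Python scripts to look and compute and a tool call to move; the robot and the scene stay as the last step left them, time stands still between calls to the robot, and variables do not carry over. Pictures are saved under pics/ and viewed, and the job is handed in when it is done.

Besides the shell and the picture viewer there is one more tool, called after "Emit:" in YAML: its name, and indented under it one key for each argument. send_rows: Moves the arm, as the interface text tells. Its arguments: {"type":"object","properties":{"plan":{"type":"array"},"claw":{"type":"number"},"newtons":{"type":"number"}},"required":["plan"]}

```bash
mkdir -p pics; ls; python3 - <<'E'
from workcell import get_state, viewer, job, env
import cv2
print(get_state()); print(env.grasp_offset)
for n in ("scene","top","wrist"):
    d=viewer.read_camera(n); cv2.imwrite(f"pics/{n}0.png",d["frame"]); print(n,d["mtx"].tolist(),d["rvec"],d["tvec"])
E
```

```text
pics
{'clock': 0.0, 'joint_pos': array([ 1.11436469e+00,  3.14020780e-01,  4.50079953e-02,  1.30360068e+00,
       -4.77818410e-05,  1.43118859e+00]), 'qvel': array([ 0.00050287,  0.00013307, -0.00173481,  0.00075165,  0.00041504,
        0.00107804]), 'tau': array([ 9.51954353e-04, -4.80629289e+01,  2.98531240e+01,  1.93438400e-02,
        1.44398487e-04, -8.11577365e-06]), 'tcp_pos': array([0.17894631, 0.54592076, 0.23040914]), 'orientation': array([ 0.69808035,  0.11092711,  0.69842534, -0.1121653 ]), 'wrist_force': array([-0.00271227,  1.09660335,  0.58857091]), 'ft_torque': array([ 0.04621576, -0.03768338,  0.00143908]), 'finger_gap': 0.08514924580598993}
0.0187
scene [[369.47642202847663, 0.0, 253.5075487308187], [0.0, 369.47642202847663, 192.62025425775303], [0.0, 0.0, 1.0]] [ 1.01169833  2.31045457 -1.15932515] [ 0.35797229 -0.1712482   1.16575019]
top [[447.70323904611126, 0.0, 258.2782782292376], [0.0, 447.70323904611126, 191.55245271904917], [0.0, 0.0, 1.0]] [ 2.138165   -2.17540633  0.1481313 ] [0.01612685 0.56708113 0.91725092]
wrist [[297.3186396354542, 0.0, 256.266711673958], [0.0, 297.3186396354542, 192.95565690986953], [0.0, 0.0, 1.0]] [-2.3252444  -1.68615154 -0.2677086 ] [-0.57525252 -0.04076517  0.37994995]
```

View pics/scene0.png

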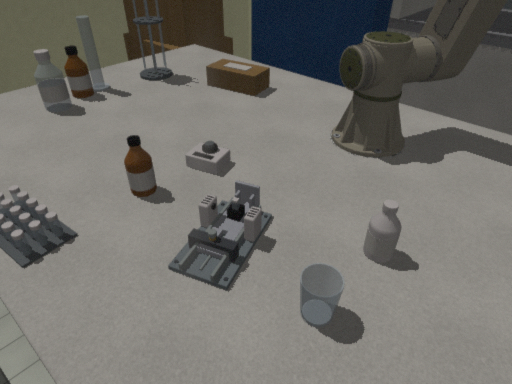

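View pics/top0.png

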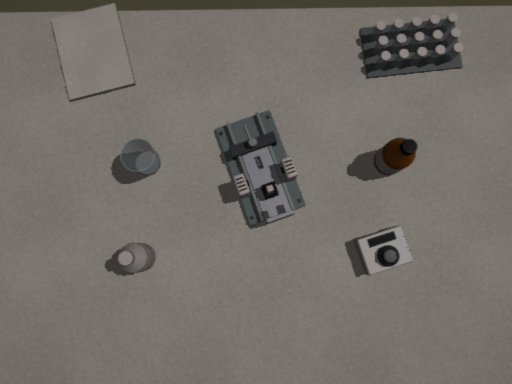

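View pics/wrist0.png

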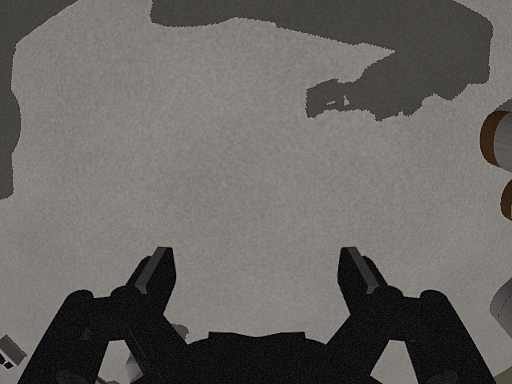

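```bash
python3 - <<'E'
import cv2
t=cv2.imread("pics/top0.png"); s=cv2.imread("pics/scene0.png")
cv2.imwrite("pics/c1.png",cv2.resize(t[100:235,200:320],None,fx=4.4,fy=4.4,interpolation=cv2.INTER_CUBIC))
cv2.imwrite("pics/c2.png",cv2.resize(t[215:285,345:425],None,fx=7,fy=7,interpolation=cv2.INTER_CUBIC))
cv2.imwrite("pics/c3.png",cv2.resize(s[130:290,160:290],None,fx=3.7,fy=3.7,interpolation=cv2.INTER_CUBIC))
E
```

```text
(no output)
```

View pics/c1.png

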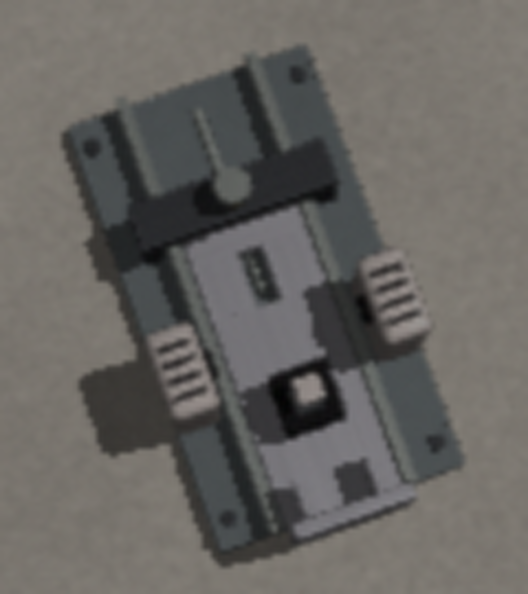

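View pics/c2.png

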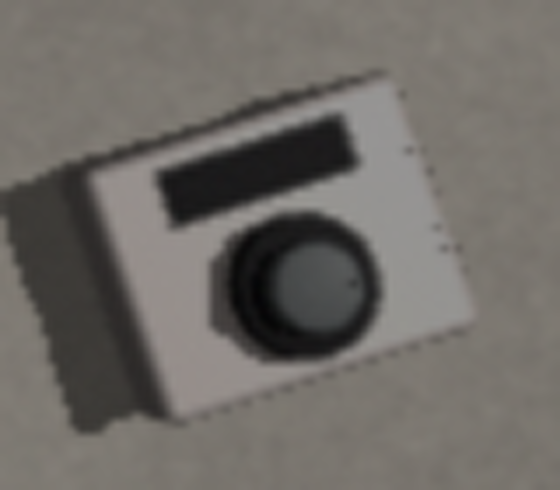

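View pics/c3.png

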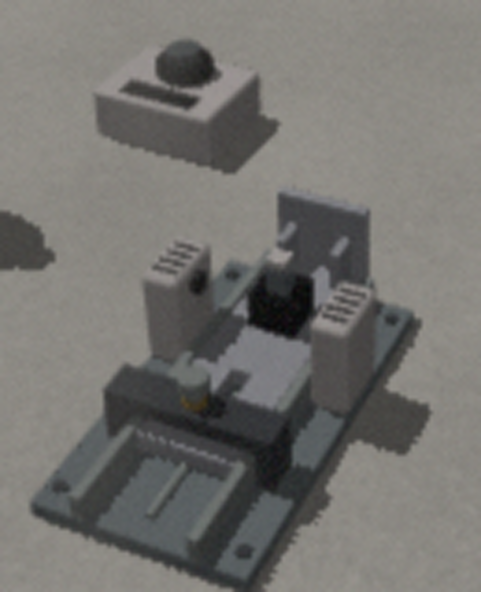

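```bash
cat > h.py <<'E'
import numpy as np, cv2
from scipy.optimize import least_squares
from scipy.spatial.transform import Rotation as R
E
python3 - <<'E'
from h import *
from workcell import viewer
C={n:viewer.read_camera(n) for n in("top","scene")}
def pr(P,n):
    c=C[n]; return cv2.projectPoints(np.array(P,float),c["rvec"],c["tvec"],c["mtx"],None)[0][:,0]
cr={"c1":(200,100,4.4,"top"),"c2":(345,215,7,"top"),"c3":(160,130,3.7,"scene")}
def px(k,x,y):
    a,b,s,n=cr[k]; return (a+(x+.5)/s-.5,b+(y+.5)/s-.5,n)
ph=[("c1",65,130,145,65,12),("c1",308,45,145,-65,12),("c1",463,463,-85,-65,12),("c1",222,550,-85,65,12),
("c1",416,492,-95,-30,74),("c1",298,540,-95,30,74),("c1",233,184,75,0,68),("c1",150,335,20,65,74),("c1",215,405,-24,41,74),("c1",188,322,20,41,74),
("c3",32,508,145,-65,12),("c3",250,580,145,65,12),("c3",415,315,-85,65,12),("c3",280,190,-91,-30,74),("c3",368,210,-91,30,74),("c3",193,362,75,0,68)]
kb=[("c2",88,172,40,50,40),("c2",390,75,40,-50,40),("c2",475,320,-40,-50,40),("c2",175,420,-40,50,40),("c2",317,285,-12,0,62),
("c3",97,93,40,-50,40),("c3",210,125,40,50,40),("c3",258,77,-40,50,40)]
def fit(L,g,only=None):
    L=[l for l in L if only is None or l[0]==only]
    def f(p):
        r=[]
        for k,x,y,X,Y,Z in L:
            u,v,n=px(k,x,y); c,s=np.cos(p[2]),np.sin(p[2])
            q=pr([[p[0]+c*X/1e3-s*Y/1e3,p[1]+s*X/1e3+c*Y/1e3,Z/1e3]],n)[0]
            r+=[q[0]-u,q[1]-v]
        return r
    s=least_squares(f,g,loss="soft_l1"); print(only,s.x,np.degrees(s.x[2])); print(np.round(s.fun,1)); return s.x
for o in(None,"c1","c3"): p=fit(ph,[.5,0,.3],o)
for o in(None,"c2","c3"): k=fit(kb,[.5,-.2,.3],o)
for n in C: print(n,-R.from_rotvec(C[n]["rvec"].ravel()).inv().apply(C[n]["tvec"].ravel()))
# bottle rough positions
for nm,u,v,z in(("white cap",125,257,.13),("white base",140,256,0),("beaker base",146,163,0),("amber",409,146,.15)):
    c=C["top"]; ray=np.linalg.inv(c["mtx"])@[u,v,1]; Rm=R.from_rotvec(c["rvec"].ravel()).inv(); o=-Rm.apply(c["tvec"].ravel()); d=Rm.apply(ray); print(nm,o+d*(z-o[2])/d[2])
E
```

```text
None [ 0.59809882 -0.0065901   0.33634817] 19.271330639138633
[-0.5 -0.5 -1.1 -0.6  0.5  0.1 -0.7  1.   0.3  1.  -0.5  0.3 -0.7  0.1
 -2.3  0.3  1.2  0.3  0.  -0.7 -1.2 -1.7 -0.6  0.  -0.2 -1.7 -0.6 -0.9
 -0.2 -0.2 -0.   3.2]
c1 [ 0.59836391 -0.00736527  0.33311944] 19.086338192034063
[-0.  -0.8 -0.5 -0.7  0.8  0.1 -0.5  0.9  0.5  0.9 -0.3  0.2 -0.2 -0.
 -2.   0.1  1.5  0.1  0.4 -0.9]
c3 [ 0.59841132 -0.00499232  0.33910886] 19.429506474010974
[-0.7 -1.1  0.1  0.6  0.2 -1.4 -0.3 -0.5  0.1  0.1  0.5  3.7]
None [ 0.43980934 -0.25560574  0.29953167] 17.161900729749416
[-1.6 -0.3 -0.1 -1.3  1.2  0.2 -0.9  1.1 -0.2 -0.  -2.  -1.1 -0.8 -1.3
  0.7 -2. ]
c2 [ 0.43976802 -0.25639234  0.29591058] 16.95442728312676
[-1.1 -0.3  0.4 -1.2  1.5  0.3 -0.7  1.1  0.1  0. ]
c3 [ 0.44283919 -0.24862527  0.28797187] 16.49957260640572
[-1.3  0.1 -0.1  0.2  1.7 -0.6]
top [0.44301764 0.01361375 0.98322956]
scene [1.00732484 0.43777459 0.55686056]
white cap [0.43503637 0.2601678  0.13      ]
white base [0.43539444 0.26527137 0.        ]
beaker base [0.64060961 0.25534898 0.        ]
amber [ 0.6351473 -0.2815988  0.15     ]
```

```bash
cat >> h.py <<'E'
from workcell import get_state, viewer, job, env
PH=np.array([.5983,-.0070]); YAW=.3345; KEY=np.array([.4284,-.2594])
def T():
    s=get_state(); q=s["orientation"]; return s["tcp_pos"],R.from_quat([q[1],q[2],q[3],q[0]])
def phw(x,y,z):
    c,s_=np.cos(YAW),np.sin(YAW); return np.array([PH[0]+c*x-s_*y,PH[1]+s_*x+c*y,z])
def to(P,zdir):
    """shift (mm) & rotvec(deg), tool down with tool z along zdir"""
    p,r=T(); x=np.array([0,0,-1.]); z=np.array([*zdir,0.])/np.linalg.norm(zdir); y=np.cross(z,x)
    g=R.from_matrix(np.c_[x,y,z]); return np.round(r.inv().apply(np.array(P)-p)*1e3,1),np.round((r.inv()*g).as_rotvec(degrees=True),1)
E
python3 - <<'E'
from h import *
p,r=T(); print(get_state()["clock"],r.as_matrix().round(3))
c=viewer.read_camera("wrist"); o=-R.from_rotvec(c["rvec"].ravel()).inv().apply(c["tvec"].ravel()); print(r.inv().apply(o-p))
d=[np.cos(YAW),np.sin(YAW)]
F=phw(-.095,0,.04); print("face",F)
for s in(1,-1): print(to(phw(-.145,0,.15),np.array(d)*s))
for s in(1,-1): print(to([*KEY,.12],np.array(d)*s))
E
```

```text
0.25 [[-0.     0.312  0.95 ]
 [-0.001  0.95  -0.312]
 [-1.    -0.001 -0.   ]]
[-0.14245231  0.00093768 -0.07993395]
face [ 0.50856542 -0.03818821  0.04      ]
(array([  81.3, -482.9,  455.4]), array([-37.3,  -0. ,   0. ]))
(array([  81.3, -482.9,  455.4]), array([142.7,   0. ,   0. ]))
(array([ 111.4, -687.8,  487.9]), array([-37.3,  -0. ,   0. ]))
(array([ 111.4, -687.8,  487.9]), array([142.7,   0. ,   0. ]))
```

Emit:
send_rows:
  plan:
    - [0,-24,23,-4,0,0]
    - [0,-48,46,-8,0,0]
    - [0,-72,68,-12,0,0]
    - [0,-97,91,-16,0,0]
    - [0,-121,114,-20,0,0]
    - [0,-145,137,-24,0,0]
    - [0,-169,159,-28,0,0]
    - [0,-193,182,-31,0,0]
    - [0,-217,205,-34,0,0]
    - [0,-241,228,-37.3,0,0]
  claw: 0
  newtons: 30

```text
clock: 1.55
tcp_pos: [0.3211, 0.2454, 0.2314]
orientation: [0.697, -0.118, 0.697, 0.118]
wrist_force: [0.7, -1.5, 0.3]
finger_gap: -0.0
```

```bash
python3 - <<'E'
from h import *
d=[np.cos(YAW),np.sin(YAW)]; print(T()[0],to(phw(-.145,0,.15),d),get_state()["finger_gap"],get_state()["wrist_force"])
E
```

```text
[0.32108213 0.24542043 0.23144169] (array([  81.4, -329.5,   33.4]), array([ 0.1,  0. , -0. ])) -3.036090429612993e-06 [ 0.68014067 -1.47476206  0.30165498]
```

Emit:
send_rows:
  plan:
    - [0,-36,4,0,0,0]
    - [0,-73,8,0,0,0]
    - [0,-110,12,0,0,0]
    - [0,-146,16,0,0,0]
    - [10,-183,20,0,0,0]
    - [25,-220,23,0,0,0]
    - [40,-257,27,0,0,0]
    - [60,-293,30,0,0,0]
    - [81,-329.5,33,0,0,0]
    - [81,-329.5,33,0,0,0]

```text
clock: 2.8
tcp_pos: [0.4598, -0.0557, 0.1488]
orientation: [0.697, -0.116, 0.698, 0.117]
wrist_force: [-1.0, 0.6, 0.6]
finger_gap: 0.0
```

```bash
python3 - <<'E'
from h import *
d=[np.cos(YAW),np.sin(YAW)]; print(T()[0],to(phw(-.125,0,.042),d),get_state()["wrist_force"])
for n in("top","wrist","scene"): cv2.imwrite(f"pics/{n}1.png",viewer.read_camera(n)["frame"])
t=cv2.imread("pics/top1.png"); cv2.imwrite("pics/c4.png",cv2.resize(t[100:235,200:320],None,fx=4.4,fy=4.4,interpolation=cv2.INTER_CUBIC))
E
```

```text
[ 0.45983065 -0.05566017  0.14875863] (array([106.7,   0.5,  22. ]), array([-0.2, -0.1, -0.1])) [-1.00781415  0.63501327  0.60642638]
```

View pics/wrist1.png

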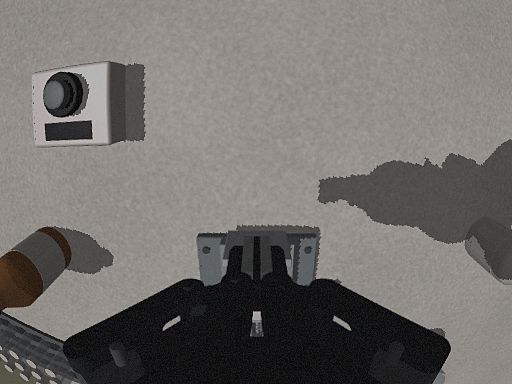

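View pics/scene1.png

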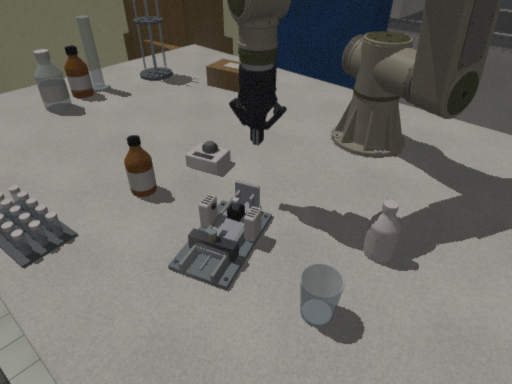

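The wrist picture shows the closed fingers (column ~257) centred on the base plate's near edge (197–320). The scene picture shows the tool on the robot side of the plate, clear of it. Lowering now.

Emit:
send_rows:
  plan:
    - [12,0,0,0,0,0]
    - [26,0,0,0,0,0]
    - [40,0,0,0,0,0]
    - [55,0,0,0,0,0]
    - [70,0,0,0,0,0]
    - [85,0,0,0,0,0]
    - [98,0,0,0,0,0]
    - [107,0,2,0,0,0]
    - [107,0.5,10,0,0,0]
    - [107,0.5,20,0,0,0]

```text
clock: 4.2
tcp_pos: [0.4798, -0.0469, 0.0437]
orientation: [0.698, -0.118, 0.697, 0.118]
wrist_force: [0.6, -0.2, 0.5]
finger_gap: 0.0001
```

```bash
python3 - <<'E'
from h import *
d=[np.cos(YAW),np.sin(YAW)]; print(T()[0],to(phw(-.095,0,.042),d),get_state()["wrist_force"])
for n in("wrist","scene"): cv2.imwrite(f"pics/{n}2.png",viewer.read_camera(n)["frame"])
t=cv2.imread("pics/scene2.png"); cv2.imwrite("pics/c5.png",cv2.resize(t[130:290,160:290],None,fx=3.7,fy=3.7,interpolation=cv2.INTER_CUBIC))
E
```

```text
[ 0.47977284 -0.04689024  0.04365783] (array([ 1.7, -1.2, 30.1]), array([-0. ,  0.1,  0. ])) [ 0.59140388 -0.17354953  0.49584515]
```

View pics/wrist2.png

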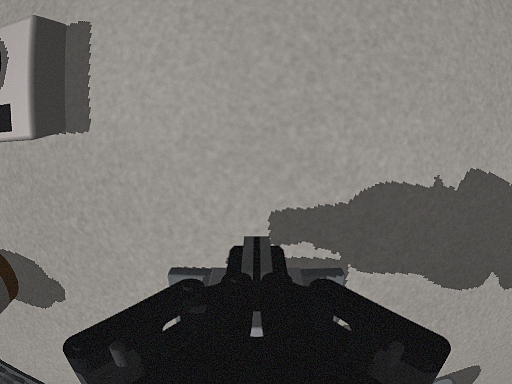

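View pics/c5.png

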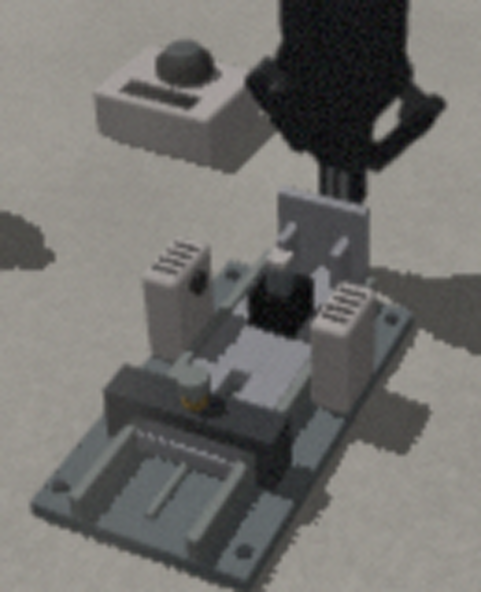

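The fingers hang behind the push plate, with their tips below its top edge. I'm advancing about 30 mm first to find contact.

Emit:
send_rows:
  plan:
    - [0,-1,3,0,0,0]
    - [0,-1,6,0,0,0]
    - [0,-1,9,0,0,0]
    - [0,-1,12,0,0,0]
    - [0,-1,15,0,0,0]
    - [0,-1,18,0,0,0]
    - [0,-1,22,0,0,0]
    - [0,-1,26,0,0,0]
    - [0,-1,30,0,0,0]
    - [0,-1,34,0,0,0]

```text
clock: 5.55
tcp_pos: [0.5109, -0.0368, 0.0432]
orientation: [0.697, -0.118, 0.698, 0.118]
wrist_force: [-4.2, -3.2, 2.3]
finger_gap: -0.0001
```

```bash
python3 - <<'E'
from h import *
d=[np.cos(YAW),np.sin(YAW)]; f=get_state()["wrist_force"]; print(to(phw(-.095+.034,0,.042),d),f@[*d,0],f)
for n in("top","scene"): cv2.imwrite(f"pics/{n}3.png",viewer.read_camera(n)["frame"])
t=cv2.imread("pics/scene3.png"); cv2.imwrite("pics/c6.png",cv2.resize(t[130:290,160:290],None,fx=3.7,fy=3.7,interpolation=cv2.INTER_CUBIC))
E
```

```text
(array([ 1.1, -0.5, 31.3]), array([-0. , -0.1, -0. ])) -5.001586609302779 [-4.19602573 -3.16215996  2.2885017 ]
```

View pics/c6.png

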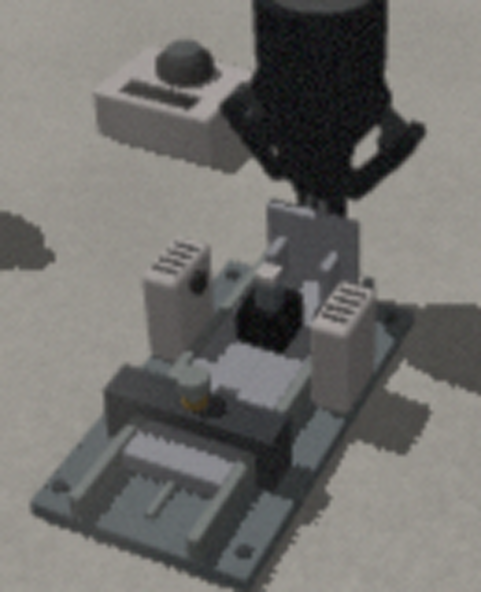

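Contact found: about 5 N, and the carriage has visibly moved. Pushing on towards the stop.

Emit:
send_rows:
  plan:
    - [0,0,3,0,0,0]
    - [0,0,6,0,0,0]
    - [0,0,9,0,0,0]
    - [0,0,12,0,0,0]
    - [0,0,15,0,0,0]
    - [0,0,18,0,0,0]
    - [0,0,21,0,0,0]
    - [0,0,24,0,0,0]
    - [0,0,27,0,0,0]
    - [0,0,28,0,0,0]

```text
clock: 6.9
tcp_pos: [0.5371, -0.0278, 0.0431]
orientation: [0.697, -0.118, 0.698, 0.117]
wrist_force: [-6.3, -3.2, 2.6]
finger_gap: 0.0002
```

```bash
python3 - <<'E'
from h import *
d=[np.cos(YAW),np.sin(YAW)]; f=get_state()["wrist_force"]; print(to(phw(-.05-.011,0,.042),d),f@[*d,0],f)
E
```

```text
(array([ 1.1, -0.5,  3.6]), array([-0. , -0.1, -0. ])) -6.983842546316339 [-6.26653279 -3.24290274  2.5646883 ]
```

Emit:
send_rows:
  plan:
    - [0,0,1,0,0,0]
    - [0,0,2,0,0,0]
    - [0,0,3,0,0,0]
    - [0,0,4,0,0,0]
    - [0,0,5,0,0,0]
    - [0,0,6,0,0,0]
    - [0,0,6,0,0,0]
    - [0,0,6,0,0,0]
    - [0,0,6,0,0,0]
    - [0,0,6,0,0,0]

```text
clock: 8.15
tcp_pos: [0.5397, -0.0268, 0.0432]
orientation: [0.695, -0.118, 0.7, 0.117]
wrist_force: [-14.0, -7.5, 9.7]
finger_gap: -0.0002
```

```bash
python3 - <<'E'
from h import *
d=[np.cos(YAW),np.sin(YAW)]; f=get_state()["wrist_force"]; print(to(phw(-.05-.011,0,.042),d),f@[*d,0],f)
for n in("top","scene"): cv2.imwrite(f"pics/{n}4.png",viewer.read_camera(n)["frame"])
t=cv2.imread("pics/scene4.png"); cv2.imwrite("pics/c7.png",cv2.resize(t[130:290,160:290],None,fx=3.7,fy=3.7,interpolation=cv2.INTER_CUBIC))
E
```

```text
(array([ 1.2, -0.5,  0.9]), array([-0.1, -0.4,  0. ])) -15.719914151116063 [-14.02022245  -7.54429389   9.70284454]
```

View pics/c7.png

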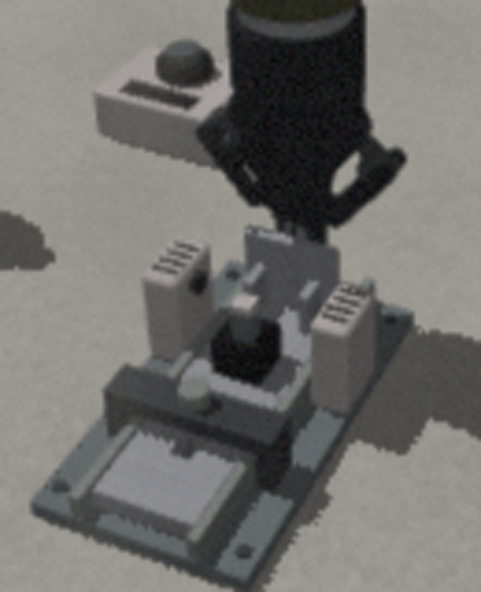

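The force jumped to about 16 N with only 2.8 of the 6 mm travelled, so the carriage is on the end stop. The pin head at (193,390) already sits lower. Backing off smoothly.

Emit:
send_rows:
  plan:
    - [0,0,-3,0,0,0]
    - [0,0,-6,0,0,0]
    - [0,0,-9,0,0,0]
    - [0,0,-12,0,0,0]
    - [0,0,-15,0,0,0]
    - [0,0,-18,0,0,0]
    - [0,0,-21,0,0,0]
    - [0,0,-26,0,0,0]
    - [0,0,-36,0,0,0]
    - [0,0,-50,0,0,0]

```text
clock: 9.5
tcp_pos: [0.496, -0.0421, 0.0434]
orientation: [0.698, -0.118, 0.697, 0.118]
wrist_force: [0.1, -0.3, 0.5]
finger_gap: -0.0002
```

```bash
python3 - <<'E'
from h import *
d=[np.cos(YAW),np.sin(YAW)]; f=get_state()["wrist_force"]; print(T()[0],f@[*d,0],f)
for n in("top","scene"): cv2.imwrite(f"pics/{n}5.png",viewer.read_camera(n)["frame"])
t=cv2.imread("pics/scene5.png"); cv2.imwrite("pics/c8.png",cv2.resize(t[130:290,160:290],None,fx=3.7,fy=3.7,interpolation=cv2.INTER_CUBIC))
E
```

```text
[ 0.49597313 -0.04213339  0.04343911] 0.0002253760597600435 [ 0.11067831 -0.31775667  0.49391214]
```

View pics/c8.png

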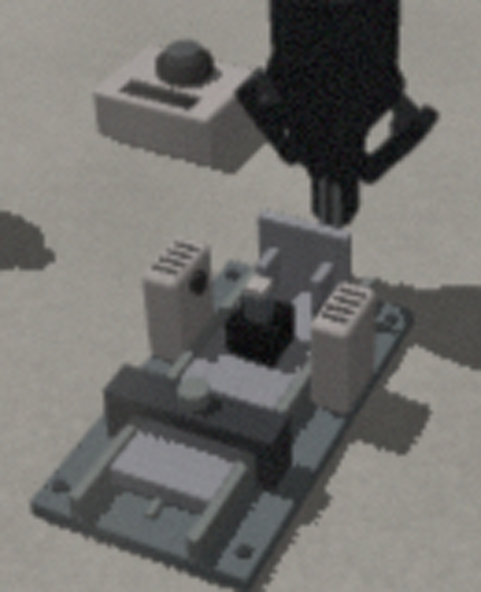

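The carriage is latched in the middle: plate top corners at (258,215)/(350,233) lie between the start and end-stop positions, the pin is low and the contact force is zero. Rising now, then to the key.

```bash
python3 - <<'E'
from h import *
d=[np.cos(YAW),np.sin(YAW)]; print(to([*KEY,.11],d), to([*KEY,.062],d))
E
```

```text
(array([ -66.9, -183.7, -133.3]), array([-0.1, -0.1, -0.1])) (array([ -18.9, -183.8, -133.3]), array([-0.1, -0.1, -0.1]))
```

Emit:
send_rows:
  plan:
    - [-20,0,-10,0,0,0]
    - [-45,0,-20,0,0,0]
    - [-67,0,-30,0,0,0]
    - [-67,-30,-50,0,0,0]
    - [-67,-60,-70,0,0,0]
    - [-67,-95,-90,0,0,0]
    - [-67,-130,-110,0,0,0]
    - [-67,-160,-125,0,0,0]
    - [-67,-184,-133,0,0,0]
    - [-67,-184,-133,0,0,0]

```text
clock: 10.85
tcp_pos: [0.431, -0.2612, 0.1104]
orientation: [0.698, -0.117, 0.697, 0.116]
wrist_force: [-0.5, -0.3, -0.7]
finger_gap: -0.0004
```

```bash
python3 - <<'E'
from h import *
d=[np.cos(YAW),np.sin(YAW)]; print(T()[0],to([*KEY,.062],d),get_state()["wrist_force"])
for n in("wrist","top","scene"): cv2.imwrite(f"pics/{n}6.png",viewer.read_camera(n)["frame"])
t=cv2.imread("pics/scene6.png")[130:290,160:290]; w=cv2.imread("pics/wrist6.png")
u=cv2.imread("pics/top6.png")[100:235,200:320]
cv2.imwrite("pics/c9.png",np.hstack([cv2.resize(t,(390,480)),cv2.resize(u,(410,480))]))
E
```

```text
[ 0.43096757 -0.26124007  0.11039024] (array([48.4,  2.6, -1.9]), array([-0.2,  0.1,  0.1])) [-0.51153536 -0.33718355 -0.73395153]
```

View pics/c9.png

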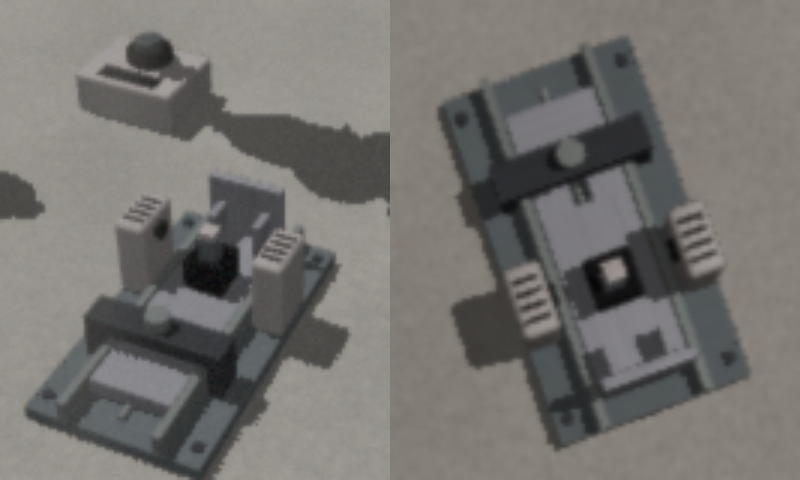

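View pics/wrist6.png

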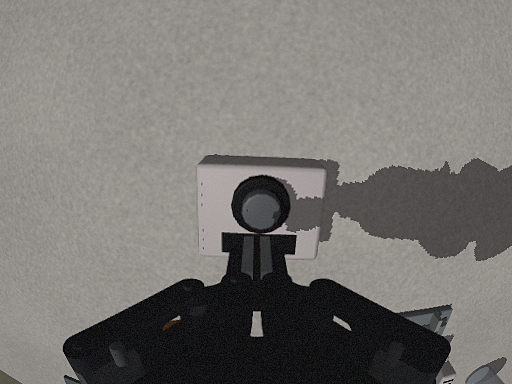

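The carriage is still latched with the cuvette between the heads. In the wrist view the key is at (262,210), ahead of the finger tips. Checking it by triangulation.

```bash
python3 - <<'E'
from h import *
c=viewer.read_camera("wrist"); K=c["mtx"]; Rm=R.from_rotvec(c["rvec"].ravel()).inv(); o=-Rm.apply(c["tvec"].ravel())
for u,v in((262,209),(262,212)):
    a=np.array([u-K[0,2],v-K[1,2]])/K[0,0]; th=np.linalg.norm(a); d=Rm.apply([*(a/th*np.sin(th)),np.cos(th)]); print(o+d*(.062-o[2])/d[2])
d=[np.cos(YAW),np.sin(YAW)]; print(T()[0],to([*KEY,.062],d),get_state()["wrist_force"])
E
```

```text
[ 0.4239888  -0.25581132  0.062     ]
[ 0.42608354 -0.25506598  0.062     ]
[ 0.43054752 -0.258397    0.11017907] (array([48.2, -0.3, -2.4]), array([ 0. , -0. , -0.1])) [-0.31444127  0.27705064 -0.00475213]
```

Emit:
send_rows:
  plan:
    - [12,1,-3,0,0,0]
    - [24,1,-3,0,0,0]
    - [35,1,-3,0,0,0]
    - [43,1,-3,0,0,0]
    - [47,1,-3,0,0,0]
    - [50,1,-3,0,0,0]
    - [52,1,-3,0,0,0]
    - [53,1,-3,0,0,0]
    - [54,1,-3,0,0,0]
    - [55,1,-3,0,0,0]

```text
clock: 12.3
tcp_pos: [0.4275, -0.2595, 0.0559]
orientation: [0.697, -0.118, 0.697, 0.118]
wrist_force: [-5.3, 4.9, 15.4]
finger_gap: 0.0001
```

```bash
python3 - <<'E'
from h import *
print(T()[0],get_state()["wrist_force"])
E
```

```text
[ 0.42751091 -0.2594693   0.05587111] [-5.34914679  4.90681888 15.36815812]
```

15 N with the tip at z = 0.056, so the key is bottomed. Pressing 1 mm more, holding, then lifting off.

Emit:
send_rows:
  plan:
    - [1,0,0,0,0,0]
    - [1,0,0,0,0,0]
    - [1,0,0,0,0,0]
    - [-3,0,0,0,0,0]
    - [-8,0,0,0,0,0]
    - [-20,0,0,0,0,0]
    - [-35,0,0,0,0,0]
    - [-50,0,0,0,0,0]
    - [-65,0,0,0,0,0]
    - [-80,0,-20,0,0,0]

```text
clock: 13.55
tcp_pos: [0.4091, -0.2664, 0.1366]
orientation: [0.697, -0.119, 0.697, 0.118]
wrist_force: [-0.7, -0.6, -0.3]
finger_gap: -0.0002
```

Emit:
send_rows:
  plan:
    - [-15,0,-15,0,0,0]
    - [-25,0,-30,0,0,0]
    - [-30,0,-45,0,0,0]
    - [-30,0,-55,0,0,0]
    - [-30,0,-55,0,0,0]
    - [-30,0,-55,0,0,0]
    - [-30,0,-55,0,0,0]
    - [-30,0,-55,0,0,0]
    - [-30,0,-55,0,0,0]
    - [-30,0,-55,0,0,0]

```text
clock: 14.8
tcp_pos: [0.3569, -0.2841, 0.1652]
orientation: [0.697, -0.118, 0.697, 0.118]
wrist_force: [0.4, 0.2, 0.4]
finger_gap: -0.0002
```

```bash
python3 - <<'E'
from h import *
print(T()[0],get_state()["wrist_force"])
for n in("top","scene"): cv2.imwrite(f"pics/{n}7.png",viewer.read_camera(n)["frame"])
t=cv2.imread("pics/scene7.png"); cv2.imwrite("pics/c11.png",cv2.resize(t[130:290,160:290],None,fx=3.7,fy=3.7,interpolation=cv2.INTER_CUBIC))
E
```

```text
[ 0.35685569 -0.28409925  0.16522938] [0.35004346 0.24244771 0.37911923]
```

View pics/c11.png

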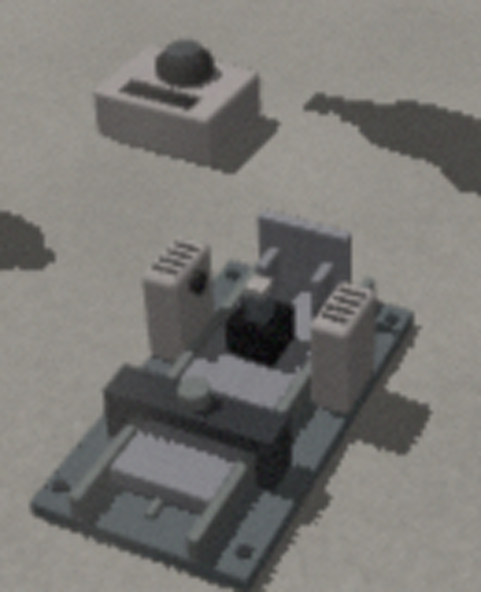

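View pics/top7.png

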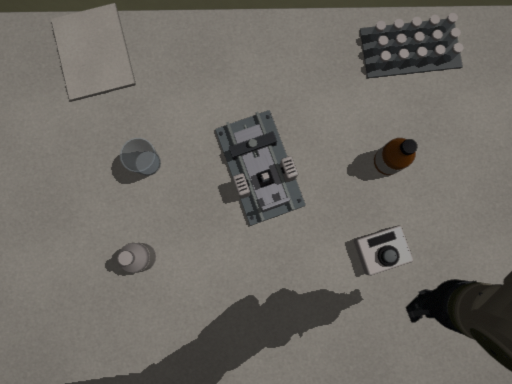

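The key is up again (c11 (185,62), same as at the start). The carriage is latched with its pin dropped, and the bottles and beaker are unmoved (white 133,257; beaker 140,157; amber 400,153). The arm is clear, so I'm handing in.

```bash
python3 -c "
from workcell import job; print(job.hand_in())"
```

```text
the job is handed in; nothing more can be done
None
```

I did the whole task and handed the job in at about 15 s of the 45 s allowed; no verdict was reported.

- **Carriage to its end stop:** I pushed the plate with closed fingers. At the end the force rose from 7 N to about 16 N with almost no further travel, at an estimated 44 mm.
- **Latching:** I then backed off. The pictures show the carriage caught about 30 mm in by a rough pixel estimate, near the 31 mm upper limit, with the pin dropped and the cuvette upright between the heads. The force on the fingers was zero.
- **Read key:** I pressed it until it bottomed, at 15 N with the tip at z = 0.056 m, which is its full 6 mm of travel, then released it. There was about 7 N of sideways force during the press, which I did not explain.
- **Last checks:** The final pictures show the key up, the carriage still latched, the bottles and beaker where they were, and the arm clear of everything. The wrist force read under 0.6 N.
- **Disagreement:** The wrist camera and the top camera differed by about 4 mm on the key's position. I pressed between the two estimates, well inside the key's 14 mm radius.

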